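Free the plate shaker: park its transit pin

TASK

The plate shaker is still locked for transport. Draw the red-handled transit pin out of the sloping console of the shaker and park it in the yellow notch of the pin holder beside it: slide its narrow neck sideways into the open slot as far as the closed end, collar lying flat on the yellow plate, and let go. Leave the bottle, the beaker and the tip box where they stand.

Things in the scene. Friction and masses are not known exactly. Their poses are not given: they have to be found in the camera images.
- pin: loose steel pin, red paddle handle, 0.25 kg. Origin: centre of the collar's underside; z along the pin to the paddle, y along the paddle's width. Along z (mm): collar 44 dia 0 to 6, stem 16 dia to 28, paddle 28 to 62; neck 14 dia 0 to -30, thick foot 28 dia -30 to -68. Starts fully in the bore, collar on the console, leaning 35 degrees from vertical, its top away from the robot
- pin_paddle (a point): centre of the pin's red paddle, 45 mm above the pin's origin along its z. Paddle 34 tall (z), 90 wide (y), 14 thick (x): grip it across the thickness, with the tool along the pin
- pin_tip (a point): centre of the pin's lower end, 68 mm below its origin along its axis
- lock_bore: bore in the shaker's cream console, ringed by blue dots. Origin: centre of its mouth on the console; z: bore axis, pointing out, 35 degrees from vertical, away from the robot; x up the slope (to the robot), y along the console's width. Bore 32 dia, 66 deep. Console surface 132 (x) by 200 (y) mm, fixed
- shaker: plate shaker fixed on the bench, cream with a blue stripe, 280 long (x from -112 to +170), 200 wide; origin on the bench; its x points to the robot; sloping console on its far side, and nearer the robot the flat top 107 high with a platform and a clamped white microplate up to 134 high
- notch: yellow fork plate on the pin holder, 16 thick, 70 wide (y), fixed. Origin: on its top face, on the pin's axis when parked fully home; z: outward normal, 35 degrees from vertical, leaning away from the robot; x up the slope, the way the slot opens (to the robot). Slot 22 wide, right through, x -7 (closed end) to 38, flared mouth to 54, low edge -53. Only the neck fits: collar above, foot below
- pin_holder: grey steel holder fixed on the bench, to the left or to the right of the shaker: base 120 by 90 by 10 mm, post near its far side; origin on the bench; the notch origin is 125 mm above it. Free space below the fork and on its robot side
- bottle: amber bottle with a blue cap, 68 dia, 150 tall, origin at its base; on the other side of the shaker from the pin holder
- beaker: glass beaker, 72 dia, 90 tall, origin at its base
- tip_box: blue pipette-tip box with a pale lid, 87 by 122 by 65 tall, origin at its base
Things that resemble listed ones, but are neither listed nor needed, are in the scene too. What is shaped like the pin_holder but green is not meant.

How it is judged:
By the outcome, as a careful person would: the job done as asked, in the order asked, and still so for the second after the job is handed in, with the robot touching nothing.
It also fails if it takes over 48 s, if anything falls off the work surface, if the arm or the gripper's body presses on something with over 40 N, if the wrist force passes 120 N, or if a joint passes its speed limit or range.

ROBOT

A 7-joint arm with a two-finger parallel gripper is mounted at the origin on the work surface. World frame = base frame: x ahead of the robot, y to its left, z up, the work surface at z = 0. Lengths are in m, angles in rad, forces in N, time in s.
With the tool pointing down it reaches from about 0.425 to 0.825 m from the base axis. Payload 3.6 kg.
Tool frame: the origin (TCP) lies at the very end of the fingers, on their centre line; the grasp point (between the pads) lies 19 mm behind it; y points along the fingers, x is the direction in which the jaws open and shut, and the axes are right-handed (so a half turn about y gives the same grasp; the last joint's range is limited). The gripper opens to 93 mm and grips with 3 to 60 N. Pads are 15 mm wide; open, the fingers measure 128 mm over their backs; the gripper's body (75 mm by 188 mm) begins 65 mm behind the grasp point.
Start: joints at [-1.24, 0.615, -0.013, 1.423, 0.008, 1.103, -0.04], TCP at [0.228, 0.609, 0.219] pointing down, gripper open.
Joint ranges: [-3.12, 3.12], [-0.3, 2.06], [-1.34, 1.32], [0.26, 2.42], [-1.36, 4.5], [0.01, 1.98], [-2.84, 2.84]. Speed limits (rad/s): [2.79, 2.79, 3.14, 3.14, 3.14, 3.14, 3.14].

INTERFACE

Orientations are given as a unit quaternion [w, x, y, z].
In Python, from plant import sensors, grab_frame, manip gives the robot as it stands.
- The arm moves only by the shell command python3 -m crank 'ROWS'. ROWS is JSON, a list of rows, each a list of 3 entries, a list of its own where there are three numbers: the opening, from 0 (shut) to 1 (fully open), then the shift along the tool's x, y, z in m, then the turn, a rotation vector about the tool's x, y, z in degrees. In form: [[claw, [x, y, z], [wx, wy, wz]], ...]. A call has 1 to 8 rows; each row shifts and turns the commanded pose from where the row before left it, along the tool's axes as they then stand; what a row does not reach is not made up. A row lasts 1/12 s, in which the tool goes at most 41.7 mm and 7.16 degrees, less where a joint would pass 70% of its speed; a pose out of reach is approached as far as the arm can. A call is refused whole if a number of a shift passes 0.0417 or a number of a turn 7.16, either way. A call with a gripper value outside its range is refused whole. The fingers move at their own pace and stop on an object; the grip force is fixed at half the most. Time passes only in rows, so rows that do not move let the fingers close. It gives the time, the measured TCP pose, the force and the opening at its end, in the units of the state.
- sensors.state(): the state, without advancing time (a new reading comes with each control period).
- grab_frame(name): name is "scene" or "side" or "wrist"; returns a dict with "color" (420x560x3 uint8, red, green, blue), "camera_matrix" (3x3 intrinsics, pixels), "rvec" (rotation vector, rad) and "tvec" (3), from world to camera coordinates, as OpenCV has them. Camera axes: x right, y down, z forward; pixel columns grow to the right and rows downward; lengths in m; the calibration is good to about 2 mm. A picture is of the moment at which its call begins. There is no depth.
- manip.job_done(): hands the job in, once; it reports no verdict.
The state is a dict: "time": time; "joint_pos": joint angles; "joint_velocities": joint speeds; "joint_torque": joint torques, N m; "position": TCP position; "ee_rot": TCP orientation; "force": force on the tool from outside, world axes, zero at the start; "torque": the same for the moment, N m; "width": finger opening in m.
Only numpy, scipy, OpenCV 4.12 (cv2) and the standard library are available. Lean on these libraries where they do the work, as an engineer would, in place of code of your own. Each camera call takes 0.05 s, during which the arm holds its last target. There are 200 camera calls.

## Working session

There is one attempt and no reset: what is moved stays moved. The work goes in short steps, Python scripts to look and compute and a shell command to move; the robot and the scene stay as the last step left them, time stands still between calls to the robot, and variables do not carry over. Pictures are saved under pics/ and viewed, about 8 in all and at most 12, crops included, and the job is handed in when it is done.

```bash
mkdir -p pics
python3 - <<'E'
from plant import sensors, grab_frame
import cv2,pickle
s=sensors.state(); print({k:s[k] for k in('time','position','ee_rot','force','width')})
for n in('scene','side','wrist'):
    f=grab_frame(n); pickle.dump(f,open(f'pics/{n}0.pkl','wb')); cv2.imwrite(f'pics/{n}0.png',f['color'][...,::-1])
    R=cv2.Rodrigues(f['rvec'])[0]; print(n,(-R.T@f['tvec'].ravel()).round(3),R[2].round(2),f['camera_matrix'][0,0])
E
```

```text
{'time': 0.0, 'position': array([0.22733471, 0.60809995, 0.21749245]), 'ee_rot': array([-0.58044527,  0.58149613,  0.40233927, -0.4038176 ]), 'force': array([0.04106185, 0.52235498, 0.69841558]), 'width': 0.09270328437631037}
scene [ 0.824 -0.43   0.907] [-0.34  0.44 -0.83] 493.23744524382505
side [ 0.16  -0.872  0.953] [ 0.26  0.69 -0.68] 539.0916198103946
wrist [0.163 0.633 0.383] [ 0.23 -0.09 -0.97] 332.8021774570057
```

View pics/scene0.png

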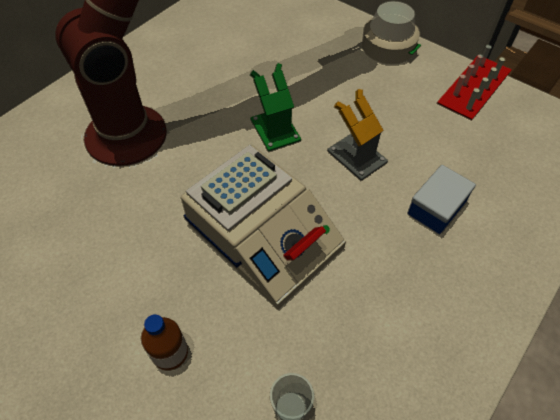

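View pics/side0.png

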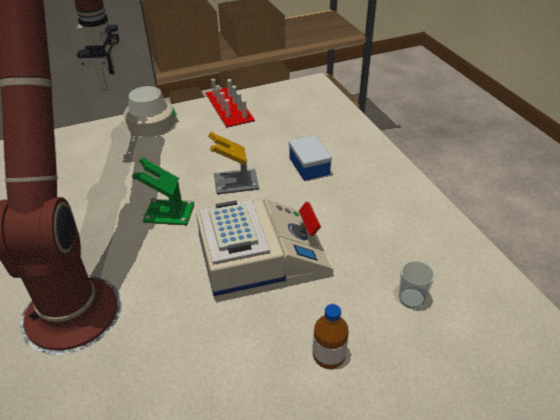

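The pin is the red paddle on the cream console, at scene (305,243) and side (310,218). Lookalikes:
- Red rack with grey pins, scene (475,85).
- Green holder, scene (275,105).

The target is the yellow fork at scene (360,115), side (228,148). I'll check this in one close crop.

Run:
```python
import cv2,numpy as np
a=cv2.imread('pics/scene0.png');b=cv2.imread('pics/side0.png')
r=lambda im,x,y,w,h,k:cv2.resize(im[y:y+h,x:x+w],None,fx=k,fy=k,interpolation=cv2.INTER_CUBIC)
m=np.vstack([np.hstack([r(a,250,190,100,75,4),r(a,320,80,100,75,4)]),np.hstack([r(b,260,190,100,75,4),r(b,190,120,100,75,4)])])
cv2.imwrite('pics/crop1.png',m)
```

```text
(no output)
```

View pics/crop1.png

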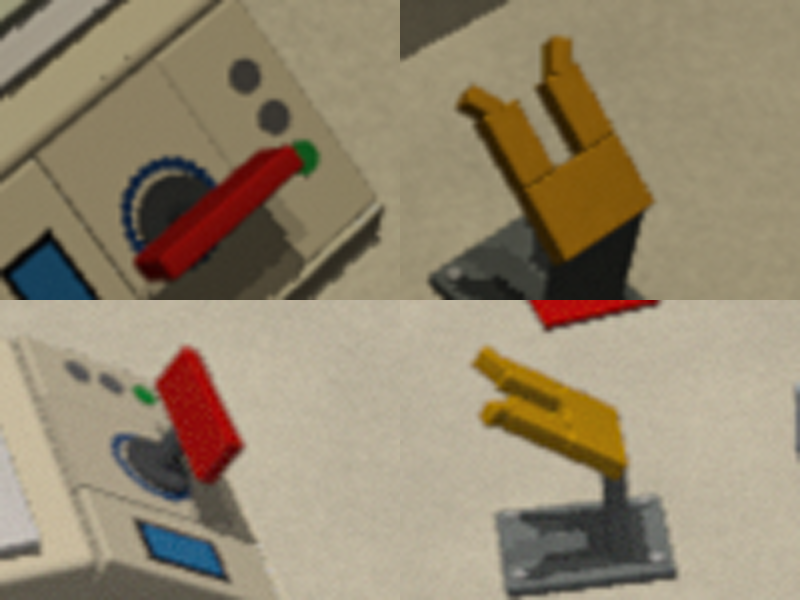

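The crop confirms the pin, with its red paddle over the collar inside the blue dot ring, and the yellow fork: steel-grey base, slot opening toward the robot. Next I'll measure both.

```bash
cat > h.py <<'E'
import cv2,numpy as np,pickle
from plant import sensors,grab_frame
def P(f): 
    R=cv2.Rodrigues(f['rvec'])[0]; return f['camera_matrix']@np.c_[R,f['tvec'].ravel()]
def tri(fa,a,fb,b):
    X=cv2.triangulatePoints(P(fa),P(fb),np.float64(a).reshape(2,1),np.float64(b).reshape(2,1))[:,0]; X=X[:3]/X[3]
    e=[np.linalg.norm(proj(f,X)-p) for f,p in((fa,a),(fb,b))]; return X,max(e)
def proj(f,X):
    x=P(f)@np.r_[X,1]; return x[:2]/x[2]
def ray(f,p,z):
    R=cv2.Rodrigues(f['rvec'])[0]; c=-R.T@f['tvec'].ravel(); d=R.T@np.linalg.solve(f['camera_matrix'],np.r_[p,1]); return c+d*(z-c[2])/d[2]
def mask(f,lo,hi,roi):
    h=cv2.cvtColor(f['color'],cv2.COLOR_RGB2HSV); m=cv2.inRange(h,lo,hi)
    x,y,w,k=roi; o=np.zeros_like(m); o[y:y+k,x:x+w]=m[y:y+k,x:x+w]; return o
E
python3 - <<'E'
from h import *
A,B=[pickle.load(open(f'pics/{n}0.pkl','rb')) for n in('scene','side')]
c=[]
for f,roi in((A,(280,215,55,55)),(B,(290,195,40,50))):
    m=mask(f,(0,150,60),(8,255,255),roi)|mask(f,(172,150,60),(180,255,255),roi)
    M=cv2.moments(m,True); c.append((M['m10']/M['m00'],M['m01']/M['m00'])); print(c[-1],M['m00'],cv2.minAreaRect(cv2.findNonZero(m)))
print('paddle',tri(A,c[0],B,c[1]))
# ridge z=.107 and flat top yaw
p,q=ray(A,(250,233.75),.107),ray(A,(306,190),.107); print('ridge',p,q,np.degrees(np.arctan2(*(q-p)[[1,0]])))
p,q=ray(B,(264,202),.107),ray(B,(285,257),.107); print('ridgeB',p,q,np.degrees(np.arctan2(*(p-q)[[1,0]])))
r=lambda im,x,y,w,h,k:cv2.resize(im[y:y+h,x:x+w,::-1],None,fx=k,fy=k,interpolation=cv2.INTER_CUBIC)
m=np.hstack([r(A['color'],330,85,57,65,7),r(B['color'],205,125,45,50,7)[:455,:] if 0 else cv2.copyMakeBorder(r(B['color'],203,125,50,50,8),0,55,0,0,0)])
cv2.imwrite('pics/crop2.png',cv2.convertScaleAbs(m,alpha=1.4))
E
```

```text
(304.5940803382664, 242.4016913319239) 473.0 ((304.1930847167969, 242.7172088623047), (11.294185638427734, 47.83420181274414), 48.366458892822266)
(309.0621761658031, 218.68911917098447) 386.0 ((308.6000061035156, 218.69998168945312), (32.199378967285156, 13.863621711730957), 63.43495178222656)
paddle (array([ 0.56708942, -0.02485372,  0.10341702]), np.float64(0.38500431506151384))
ridge [ 0.47499342 -0.07542816  0.107     ] [0.49623794 0.07450595 0.107     ] 81.93531057456711
ridgeB [0.48998259 0.06801758 0.107     ] [ 0.46634706 -0.12159951  0.107     ] 82.89480213457563
```

View pics/crop2.png

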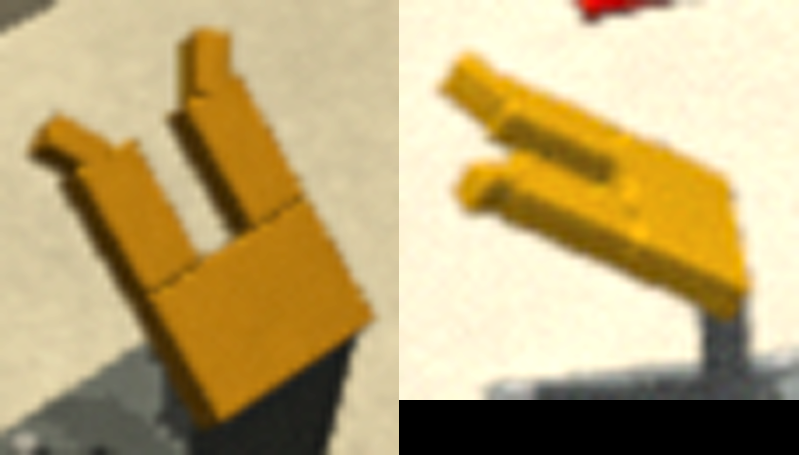

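```bash
cat > m.py <<'E'
from h import *
from scipy.optimize import least_squares
from scipy.spatial.transform import Rotation as Ro
def frame(yaw,tilt=35):  # columns x(up slope to robot),y,z(out, leaning away along yaw)
    a=np.radians(yaw);t=np.radians(tilt);u=np.r_[np.cos(a),np.sin(a),0];k=np.r_[0,0,1]
    z=np.sin(t)*u+np.cos(t)*k;x=-np.cos(t)*u+np.sin(t)*k;return np.c_[x,np.cross(z,x),z]
E
python3 - <<'E'
from m import *
A,B=[pickle.load(open(f'pics/{n}0.pkl','rb')) for n in('scene','side')]
S=lambda x,y:(330+x/7,85+y/7); D=lambda x,y:(203+(x-400)/8,125+y/8)
obs=[(A,S(213,422),(-53,35)),(A,S(375,318),(-53,-35)),(A,S(150,293),(-7,35)),(A,S(303,200),(-7,-35)),
(B,D(745,290),(-53,35)),(B,D(733,187),(-53,-35))]
def res(p): 
    F=frame(p[3]); return np.concatenate([proj(f,p[:3]+F@np.r_[np.array(q)/1e3,0])-o for f,o,q in obs])
r=least_squares(res,[.45,.2,.125,0],x_scale=[.1,.1,.1,10]); print('notch',r.x.round(4),r.fun.round(1))
for f,a,b in((A,(213,422),0),):pass
lo1,e1=tri(A,S(213,422),B,D(745,290));lo2,e2=tri(A,S(375,318),B,D(733,187));print(lo1,lo2,e1,e2,np.linalg.norm(lo1-lo2))
c=np.r_[.5671,-.0249,.1034]
for yaw in(-15,-10,-7.5,-5,0):
    v=frame(yaw)[:,1]*.045
    o=[]
    for f in(A,B):
        d=proj(f,c-v)-proj(f,c+v); o.append((np.degrees(np.arctan2(d[1],d[0])).round(1),np.linalg.norm(d).round(1)))
    print(yaw,o)
# green holder: top-ish points
print('green tips(z~.16)',ray(A,(257,72),.16),ray(A,(283,67),.16),'base',ray(A,(262,147),.01),ray(A,(300,142),.01))
print('yellow base',ray(A,(361,177),.01),ray(A,(387,161),.01),ray(A,(330,152),.01))
# tool pose now
s=sensors.state();R=Ro.from_quat(np.roll(s['ee_rot'],-1)).as_matrix();print(R.round(3))
F=frame(-7.6)
for sg in(1,-1):
    T=np.c_[sg*F[:,0],-F[:,2],np.cross(sg*F[:,0],-F[:,2])]
    print(sg,'rel rotvec deg (tool)',np.degrees(Ro.from_matrix(R.T@T).as_rotvec()).round(1))
E
```

```text
notch [  0.4774   0.3012   0.123  -13.7721] [ 0.3  0.1  0.   0.6 -0.8  0.1  0.5 -0.6  0.4  0.9 -0.6 -1. ]
[0.5106904  0.25604555 0.09514166] [0.52814186 0.32410893 0.09182809] 0.6108032739298038 1.1284939436258001 0.07034312793726295
-15 [(np.float64(-33.1), np.float64(44.6)), (np.float64(-103.8), np.float64(26.3))]
-10 [(np.float64(-38.0), np.float64(44.0)), (np.float64(-110.8), np.float64(26.9))]
-7.5 [(np.float64(-40.5), np.float64(43.8)), (np.float64(-114.2), np.float64(27.3))]
-5 [(np.float64(-43.1), np.float64(43.5)), (np.float64(-117.5), np.float64(27.7))]
0 [(np.float64(-48.3), np.float64(42.9)), (np.float64(-123.8), np.float64(28.6))]
green tips(z~.16) [0.23203692 0.23915625 0.16      ] [0.26743267 0.28934582 0.16      ] base [0.29612812 0.17335414 0.01      ] [0.35805613 0.24347506 0.01      ]
yellow base [0.53351502 0.24511469 0.01      ] [0.55520201 0.32397101 0.01      ] [0.43358226 0.26276721 0.01      ]
[[ 0.35  -0.001 -0.937]
 [ 0.937 -0.002  0.35 ]
 [-0.002 -1.    -0.   ]]
1 rel rotvec deg (tool) [ 31.2 -99.3 -25. ]
-1 rel rotvec deg (tool) [23.6 74.5 29.4]
```

Measured so far:
- **Pin:** paddle centre (0.567,-0.025,0.103), origin z 0.067. That lies mid-console, as expected. Yaw is about -7°.
- **Notch:** (0.477,0.301,0.124), yaw about -13.8°. The low edge came out at 70.3 mm against 70 given.

Next is a move planner that prints rows.

```bash
cat > pl.py <<'E'
from m import *
PIN=(np.r_[.5415,-.0218,.0666],-7.0); NOT=(np.r_[.4774,.3012,.1245],-13.8)
def tool(fr,x,y,z,g=28):   # tool pose with pin origin at (x,y,z) mm in frame fr, tcp g mm up the pin
    F=frame(fr[1]); X=-F[:,0]; Y=-F[:,2]
    return fr[0]+F@(np.r_[x,y,z+g]/1e3), np.c_[X,Y,np.cross(X,Y)]
def cur():
    s=sensors.state(); return s['position'],Ro.from_quat(np.roll(s['ee_rot'],-1)).as_matrix()
def plan(start,goals,claw):
    p,R=np.array(start[0]),start[1]; rows=[]
    for gp,gR,n in goals:
        for k in range(n,0,-1):
            d=(R.T@(gp-p)/k).round(4); w=np.degrees(Ro.from_matrix(R.T@gR).as_rotvec()/k).round(2)
            rows.append(f"[{claw},[{','.join('%g'%v for v in d)}],[{','.join('%g'%v for v in w)}]]")
            p=p+R@d; R=R@Ro.from_rotvec(np.radians(w)).as_matrix()
    for i in range(0,len(rows),8): print('['+','.join(rows[i:i+8])+']')
E
python3 - <<'E'
from pl import *
c=cur(); p,R=tool(PIN,0,0,90)
mid=c[1]@Ro.from_rotvec(Ro.from_matrix(c[1].T@R).as_rotvec()/2).as_matrix()
print(p)
plan(c,[(np.r_[.46,.33,.32],mid,12),(np.r_[.62,0,.25],R,12)],.6)
E
```

```text
[ 0.60867753 -0.03004836  0.16325994]
[[0.6,[-0.015,-0.0085,-0.0263],[0.97,3.08,1.23]],[0.6,[-0.0137,-0.0086,-0.0269],[0.98,3.08,1.23]],[0.6,[-0.0124,-0.0088,-0.0275],[0.97,3.08,1.23]],[0.6,[-0.0111,-0.009,-0.0279],[0.98,3.08,1.23]],[0.6,[-0.0098,-0.0093,-0.0283],[0.97,3.08,1.23]],[0.6,[-0.0085,-0.0096,-0.0287],[0.98,3.08,1.23]],[0.6,[-0.0072,-0.0099,-0.0289],[0.97,3.08,1.23]],[0.6,[-0.0058,-0.0103,-0.0291],[0.98,3.08,1.23]]]
[[0.6,[-0.0045,-0.0106,-0.0292],[0.98,3.08,1.23]],[0.6,[-0.0031,-0.0111,-0.0292],[0.97,3.08,1.22]],[0.6,[-0.0018,-0.0115,-0.0292],[0.98,3.08,1.23]],[0.6,[-0.0004,-0.012,-0.029],[0.97,3.09,1.22]],[0.6,[-0.002,0.0033,-0.0309],[0.97,3.08,1.23]],[0.6,[-0.0002,0.0028,-0.031],[0.98,3.08,1.23]],[0.6,[0.0015,0.0023,-0.031],[0.97,3.08,1.23]],[0.6,[0.0032,0.0017,-0.0309],[0.98,3.08,1.23]]]
[[0.6,[0.0049,0.0011,-0.0307],[0.97,3.08,1.23]],[0.6,[0.0065,0.0004,-0.0304],[0.98,3.08,1.23]],[0.6,[0.0082,-0.0002,-0.03],[0.97,3.08,1.23]],[0.6,[0.0098,-0.0009,-0.0295],[0.98,3.08,1.23]],[0.6,[0.0113,-0.0017,-0.029],[0.97,3.08,1.23]],[0.6,[0.0128,-0.0024,-0.0283],[0.98,3.08,1.23]],[0.6,[0.0142,-0.0031,-0.0275],[0.97,3.08,1.22]],[0.6,[0.0156,-0.0039,-0.0266],[0.98,3.08,1.23]]]
```

```bash
python3 -m crank '[[0.6,[-0.015,-0.0085,-0.0263],[0.97,3.08,1.23]],[0.6,[-0.0137,-0.0086,-0.0269],[0.98,3.08,1.23]],[0.6,[-0.0124,-0.0088,-0.0275],[0.97,3.08,1.23]],[0.6,[-0.0111,-0.009,-0.0279],[0.98,3.08,1.23]],[0.6,[-0.0098,-0.0093,-0.0283],[0.97,3.08,1.23]],[0.6,[-0.0085,-0.0096,-0.0287],[0.98,3.08,1.23]],[0.6,[-0.0072,-0.0099,-0.0289],[0.97,3.08,1.23]],[0.6,[-0.0058,-0.0103,-0.0291],[0.98,3.08,1.23]]]'
python3 -m crank '[[0.6,[-0.0045,-0.0106,-0.0292],[0.98,3.08,1.23]],[0.6,[-0.0031,-0.0111,-0.0292],[0.97,3.08,1.22]],[0.6,[-0.0018,-0.0115,-0.0292],[0.98,3.08,1.23]],[0.6,[-0.0004,-0.012,-0.029],[0.97,3.09,1.22]],[0.6,[-0.002,0.0033,-0.0309],[0.97,3.08,1.23]],[0.6,[-0.0002,0.0028,-0.031],[0.98,3.08,1.23]],[0.6,[0.0015,0.0023,-0.031],[0.97,3.08,1.23]],[0.6,[0.0032,0.0017,-0.0309],[0.98,3.08,1.23]]]'
python3 -m crank '[[0.6,[0.0049,0.0011,-0.0307],[0.97,3.08,1.23]],[0.6,[0.0065,0.0004,-0.0304],[0.98,3.08,1.23]],[0.6,[0.0082,-0.0002,-0.03],[0.97,3.08,1.23]],[0.6,[0.0098,-0.0009,-0.0295],[0.98,3.08,1.23]],[0.6,[0.0113,-0.0017,-0.029],[0.97,3.08,1.23]],[0.6,[0.0128,-0.0024,-0.0283],[0.98,3.08,1.23]],[0.6,[0.0142,-0.0031,-0.0275],[0.97,3.08,1.22]],[0.6,[0.0156,-0.0039,-0.0266],[0.98,3.08,1.23]]]'
python3 - <<'E'
from pl import *
print(sensors.state()['joint_pos'].round(2),sensors.state()['width'])
c=cur(); p,R=tool(PIN,0,0,55); print(np.degrees(Ro.from_matrix(c[1].T@R).as_rotvec()).round(1))
plan(c,[(p,R,8)],.6)
E
```

```text
time: 0.82
position: [0.3832, 0.4219, 0.2868]
ee_rot: [0.655, -0.645, -0.19, 0.344]
force: [0.5, -0.0, -0.7]
width: 0.0562
time: 1.48
position: [0.5139, 0.2192, 0.2966]
ee_rot: [0.691, -0.672, 0.033, 0.265]
force: [0.1, 0.6, 0.3]
width: 0.0561
time: 2.15
position: [0.6205, -0.0002, 0.2491]
ee_rot: [0.686, -0.659, 0.254, 0.171]
force: [0.9, 0.5, 0.4]
width: 0.0554
[-0.1   0.93  0.29  0.87 -0.23  1.98 -0.  ] 0.05537454411563459
[-0.1 -0.1 -0.1]
[[0.6,[0.0054,0.0137,-0.0039],[-0.01,-0.01,-0.01]],[0.6,[0.0053,0.0137,-0.0039],[-0.01,-0.01,-0.01]],[0.6,[0.0053,0.0137,-0.0039],[-0.01,-0.01,-0.01]],[0.6,[0.0054,0.0138,-0.0039],[-0.01,-0.01,-0.01]],[0.6,[0.0053,0.0137,-0.0039],[-0.01,-0,-0.01]],[0.6,[0.0054,0.0138,-0.0039],[-0.01,-0.01,-0.01]],[0.6,[0.0053,0.0137,-0.0039],[-0.02,-0,-0.02]],[0.6,[0.0053,0.0138,-0.0039],[-0.01,-0.01,-0.01]]]
```

```bash
python3 -m crank '[[0.6,[0.0054,0.0137,-0.0039],[0,0,0]],[0.6,[0.0053,0.0137,-0.0039],[0,0,0]],[0.6,[0.0053,0.0137,-0.0039],[0,0,0]],[0.6,[0.0054,0.0138,-0.0039],[0,0,0]],[0.6,[0.0053,0.0137,-0.0039],[0,0,0]],[0.6,[0.0054,0.0138,-0.0039],[0,0,0]],[0.6,[0.0053,0.0137,-0.0039],[-0.1,0,-0.1]],[0.6,[0.0053,0.0138,-0.0039],[0,-0.1,0]]]'
python3 - <<'E'
from pl import *
print(sensors.state()['joint_pos'].round(2))
ims=[]
for n in('wrist','side','scene'):
    f=grab_frame(n);pickle.dump(f,open(f'pics/{n}1.pkl','wb'))
    im=f['color'][...,::-1].copy(); ims.append(im)
    F=frame(PIN[1])
    if n=='wrist':
        for x in(-7,7):
            for y in(-45,45): cv2.circle(im,tuple(int(v) for v in proj(f,PIN[0]+F@(np.r_[x,y,62]/1e3))),3,(0,255,0),1)
w,s,a=ims
o=np.zeros((420,800,3),np.uint8);o[:,:560]=w
o[:210,560:]=cv2.resize(s[170:260,260:363],(240,210));o[210:,560:]=cv2.resize(a[190:280,250:353],(240,210))
cv2.imwrite('pics/w1.png',o)
E
```

```text
time: 2.82
position: [0.5882, -0.0268, 0.1343]
ee_rot: [0.687, -0.66, 0.252, 0.172]
force: [0.5, 0.3, -0.5]
width: 0.056
[-0.09  0.96  0.28  1.14 -0.21  1.68  0.08]
```

View pics/w1.png

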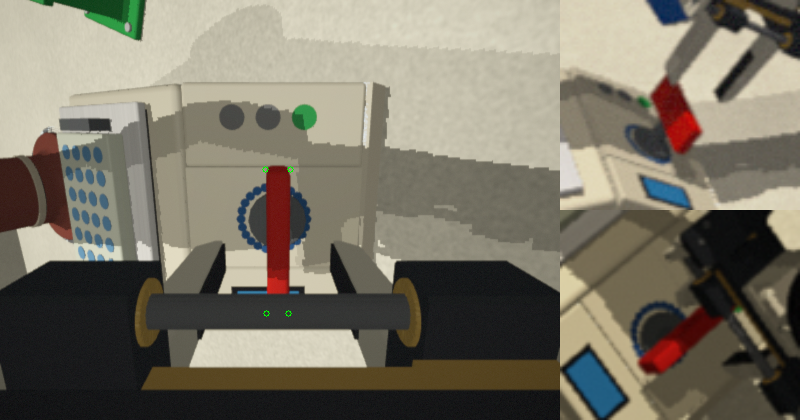

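The wrist view shows the paddle at columns 268–289, top end at row 167. My predicted corners land within about 3 px and it's centred between the fingers, so I'll descend and grip.

```bash
python3 -m crank '[[0.6,[0,0.007,0],[0,0,0]],[0.6,[0,0.007,0],[0,0,0]],[0.6,[0,0.007,0],[0,0,0]],[0.6,[0,0.007,0],[0,0,0]],[0.6,[0,0.007,0],[0,0,0]],[0.6,[0,0.007,0],[0,0,0]],[0.6,[0,0.007,0],[0,0,0]],[0.6,[0,0.006,0],[0,0,0]]]'
python3 -m crank '[[0,[0,0,0],[0,0,0]],[0,[0,0,0],[0,0,0]],[0,[0,0,0],[0,0,0]],[0,[0,0,0],[0,0,0]],[0,[0,0,0],[0,0,0]],[0,[0,0,0],[0,0,0]],[0,[0,0,0],[0,0,0]],[0,[0,0,0],[0,0,0]]]'
python3 - <<'E'
from pl import *
c=cur(); p,R=tool(PIN,0,0,0); print(((c[0]-p)@R*1e3).round(1),sensors.state()['torque'])
E
```

```text
time: 3.63
position: [0.5567, -0.0229, 0.0897]
ee_rot: [0.687, -0.66, 0.252, 0.171]
force: [0.8, 0.2, -0.2]
width: 0.0558
time: 4.3
position: [0.5569, -0.0231, 0.0906]
ee_rot: [0.686, -0.66, 0.252, 0.172]
force: [-1.4, -0.2, 1.3]
width: 0.0137
[-1.2 -0.5  0.6] [-0.09277067 -0.05735169  0.0019804 ]
```

```bash
python3 -m crank '[[0,[0,-0.004,0],[0,0,0]],[0,[0,-0.005,0],[0,0,0]],[0,[0,-0.006,0],[0,0,0]],[0,[0,-0.006,0],[0,0,0]],[0,[0,-0.006,0],[0,0,0]],[0,[0,-0.006,0],[0,0,0]]]'
python3 -m crank '[[0,[0,-0.008,0],[0,0,0]],[0,[0,-0.008,0],[0,0,0]],[0,[0,-0.008,0],[0,0,0]],[0,[0,-0.008,0],[0,0,0]],[0,[0,-0.008,0],[0,0,0]],[0,[0,-0.008,0],[0,0,0]],[0,[0,-0.008,0],[0,0,0]],[0,[0,-0.008,0],[0,0,0]]]'
python3 - <<'E'
from pl import *
s=sensors.state();print(s['joint_pos'].round(2),s['width'])
for n in('side','scene'):
    f=grab_frame(n);pickle.dump(f,open(f'pics/{n}2.pkl','wb'))
    im=f['color'][...,::-1]; globals()[n]=im
cv2.imwrite('pics/v2.png',np.hstack([cv2.resize(side[120:270,220:370],(400,400)),cv2.resize(scene[130:280,230:380],(400,400))]))
c=cur()
print(((c[0]-tool(PIN,0,0,0)[0])@frame(PIN[1])*1e3).round(1))
E
```

```text
time: 4.8
position: [0.5759, -0.0254, 0.118]
ee_rot: [0.686, -0.66, 0.252, 0.172]
force: [-3.5, 0.5, -1.7]
width: 0.0136
time: 5.47
position: [0.6149, -0.0302, 0.1704]
ee_rot: [0.687, -0.661, 0.249, 0.169]
force: [0.2, 0.6, -2.0]
width: 0.0138
[-0.07  0.97  0.28  1.   -0.21  1.8   0.06] 0.013777764831050488
[ -1.1  -0.4 100. ]
```

View pics/v2.png

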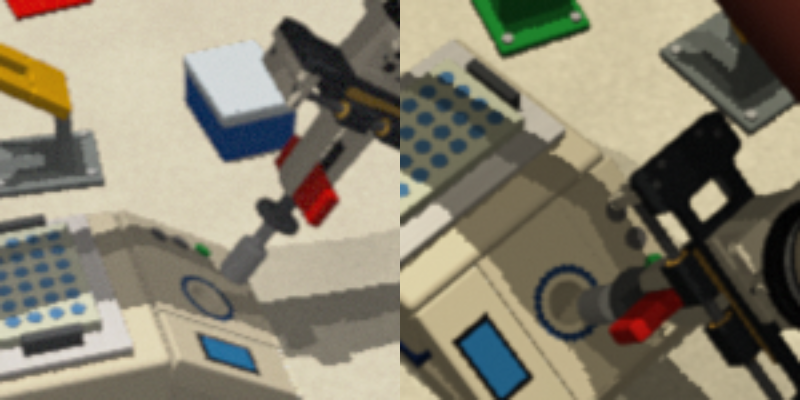

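The pin is fully out: its foot is clear of the blue ring at side crop (208,297), it sits straight in the jaws, and the hold is 13.8 mm. Next is the transit to the robot side of the fork.

Run:
```python
from pl import *
c=cur(); p,R=tool(NOT,95,0,3,28.5); print(p)
plan(c,[(np.r_[.605,0.02,.265],c[1],4),(p+[0,0,.065],R,14)],0)
```

```text
[0.41937299 0.3154528  0.20479305]
[[0,[-0.0166,-0.0171,0.0122],[0,0,0]],[0,[-0.0166,-0.0171,0.0123],[0,0,0]],[0,[-0.0167,-0.0171,0.0122],[0,0,0]],[0,[-0.0166,-0.0171,0.0123],[0,0,0]],[0,[-0.0131,0.0086,0.0194],[0.28,0.41,0.04]],[0,[-0.0133,0.0087,0.0192],[0.28,0.41,0.04]],[0,[-0.0134,0.0088,0.0191],[0.28,0.41,0.04]],[0,[-0.0135,0.0089,0.019],[0.28,0.41,0.04]]]
[[0,[-0.0136,0.009,0.0188],[0.28,0.41,0.04]],[0,[-0.0138,0.0091,0.0187],[0.28,0.41,0.05]],[0,[-0.0139,0.0092,0.0185],[0.28,0.41,0.04]],[0,[-0.014,0.0093,0.0184],[0.28,0.41,0.05]],[0,[-0.0141,0.0094,0.0182],[0.28,0.41,0.04]],[0,[-0.0143,0.0095,0.0181],[0.28,0.42,0.05]],[0,[-0.0144,0.0096,0.0179],[0.28,0.41,0.04]],[0,[-0.0145,0.0097,0.0178],[0.27,0.42,0.05]]]
[[0,[-0.0146,0.0098,0.0177],[0.28,0.41,0.04]],[0,[-0.0148,0.0099,0.0175],[0.27,0.42,0.05]]]
```

```bash
python3 -m crank '[[0,[-0.0166,-0.0171,0.0122],[0,0,0]],[0,[-0.0166,-0.0171,0.0123],[0,0,0]],[0,[-0.0167,-0.0171,0.0122],[0,0,0]],[0,[-0.0166,-0.0171,0.0123],[0,0,0]],[0,[-0.0131,0.0086,0.0194],[0.28,0.41,0.04]],[0,[-0.0133,0.0087,0.0192],[0.28,0.41,0.04]],[0,[-0.0134,0.0088,0.0191],[0.28,0.41,0.04]],[0,[-0.0135,0.0089,0.019],[0.28,0.41,0.04]]]'
python3 -c "
from pl import *
c=cur();print(sensors.state()['joint_pos'].round(2), np.degrees(Ro.from_matrix(c[1].T@tool(NOT,0,0,0)[1]).as_rotvec()).round(2))"
```

```text
time: 6.23
position: [0.5502, 0.1058, 0.266]
ee_rot: [0.69, -0.656, 0.263, 0.159]
force: [0.6, -0.2, -2.0]
width: 0.014
[-0.26  0.78  0.27  1.15 -0.29  1.84 -0.15] [2.74 4.07 0.17]
```

On track and within joint ranges.

```bash
python3 -m crank '[[0,[-0.0136,0.009,0.0188],[0.28,0.41,0.04]],[0,[-0.0138,0.0091,0.0187],[0.28,0.41,0.05]],[0,[-0.0139,0.0092,0.0185],[0.28,0.41,0.04]],[0,[-0.014,0.0093,0.0184],[0.28,0.41,0.05]],[0,[-0.0141,0.0094,0.0182],[0.28,0.41,0.04]],[0,[-0.0143,0.0095,0.0181],[0.28,0.42,0.05]],[0,[-0.0144,0.0096,0.0179],[0.28,0.41,0.04]],[0,[-0.0145,0.0097,0.0178],[0.27,0.42,0.05]]]'
python3 -m crank '[[0,[-0.0146,0.0098,0.0177],[0.28,0.41,0.04]],[0,[-0.0148,0.0099,0.0175],[0.27,0.42,0.05]],[0,[0,0,0],[0,0,0]]]'
python3 - <<'E'
from pl import *
print(sensors.state()['joint_pos'].round(2))
c=cur(); p,R=tool(NOT,95,0,3,28.5); plan(c,[(p,R,6)],0)
E
```

```text
time: 6.9
position: [0.4443, 0.2747, 0.2699]
ee_rot: [0.694, -0.646, 0.288, 0.137]
force: [0.2, 0.1, -2.0]
width: 0.0138
time: 7.15
position: [0.4143, 0.3217, 0.2717]
ee_rot: [0.696, -0.642, 0.292, 0.137]
force: [-0.6, 1.1, -1.5]
width: 0.0139
[-0.6   0.64  0.23  1.42 -0.48  1.64 -0.51]
[[0,[0.0074,0.0084,-0.0009],[0,0.09,-0.1]],[0,[0.0073,0.0085,-0.0009],[0,0.09,-0.1]],[0,[0.0073,0.0085,-0.0008],[0,0.09,-0.1]],[0,[0.0073,0.0085,-0.0008],[0.01,0.09,-0.1]],[0,[0.0073,0.0084,-0.0008],[0,0.09,-0.1]],[0,[0.0073,0.0085,-0.0009],[0.01,0.09,-0.1]]]
```

```bash
python3 -m crank '[[0,[0.0074,0.0084,-0.0009],[0,0.1,-0.1]],[0,[0.0073,0.0085,-0.0009],[0,0.1,-0.1]],[0,[0.0073,0.0085,-0.0008],[0,0.1,-0.1]],[0,[0.0073,0.0085,-0.0008],[0,0.1,-0.1]],[0,[0.0073,0.0084,-0.0008],[0,0.1,-0.1]],[0,[0.0073,0.0085,-0.0009],[0,0.1,-0.1]],[0,[0,0,0],[0,0,0]],[0,[0,0,0],[0,0,0]]]'
python3 - <<'E'
from pl import *
s=sensors.state()
c=cur(); p,R=tool(NOT,0,0,0,28.5)
print('pin in notch',((c[0]-p)@frame(NOT[1])*1e3).round(1),np.degrees(Ro.from_matrix(c[1].T@R).as_rotvec()).round(2))
for n in('scene','side','wrist'):
    f=grab_frame(n);pickle.dump(f,open(f'pics/{n}3.pkl','wb'));globals()[n]=f['color'][...,::-1]
cv2.imwrite('pics/v3.png',np.hstack([cv2.resize(side[100:220,170:290],(400,400),interpolation=2),cv2.resize(wrist,(400,300))[0:300].copy() if 0 else cv2.copyMakeBorder(cv2.resize(wrist,(400,300)),0,100,0,0,0)]))
cv2.imwrite('pics/v3s.png',cv2.resize(scene[60:210,280:430],(600,600),interpolation=2))
E
```

```text
time: 7.82
position: [0.4223, 0.309, 0.2033]
ee_rot: [0.693, -0.645, 0.296, 0.126]
force: [-0.1, 0.8, -1.1]
width: 0.0139
pin in notch [90.5  5.6  4.3] [ 0.07 -0.72  0.01]
```

View pics/v3.png

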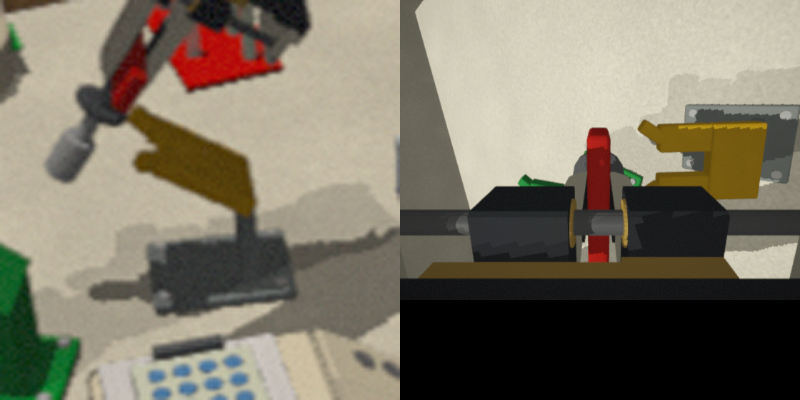

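Side view: the pin hangs just robot-side of the fork mouth with the foot below the plate. I'll overlay the predicted slot outline and neck on the wrist and side views to check alignment.

Run:
```python
from pl import *
F=frame(NOT[1]); c=cur()
def draw(n,x,y,w,h,k):
    f=pickle.load(open(f'pics/{n}3.pkl','rb')); im=cv2.resize(f['color'][y:y+h,x:x+w,::-1],None,fx=k,fy=k,interpolation=2)
    q=lambda X:tuple(int(v) for v in (proj(f,X)-[x,y]+.5)*k)
    for P_ in [(-53,35),(-53,-35),(-7,35),(-7,-35),(38,11),(38,-11),(38,35),(38,-35),(-7,11),(-7,-11)]:
        cv2.circle(im,q(NOT[0]+F@(np.r_[P_,0]/1e3)),3,(255,0,0),1)
    T=c[1]; o=c[0]+T[:,1]*.0285
    for z in(0,):  # collar underside circle
        pts=np.array([q(o+.022*(np.cos(t)*T[:,0]+np.sin(t)*T[:,2])) for t in np.linspace(0,6.28,40)]); cv2.polylines(im,[pts],True,(0,255,0),1)
    cv2.circle(im,q(o+T[:,1]*.068),3,(0,255,0),1)
    return cv2.convertScaleAbs(im,alpha=1.5)
a=draw('wrist',310,140,230,150,3); b=draw('side',180,110,75,75,6)
o=np.zeros((450,690),np.uint8);o=np.zeros((600,800,3),np.uint8)
# wrist resized on top, side+scene below
a=cv2.resize(a,(460,300));o[:300,:460]=a
o[:300,460:760]=cv2.resize(b,(300,300))
s=draw('scene',300,60,130,75,6);o[300:600,:520]=cv2.resize(s,(520,300))
cv2.imwrite('pics/v4.png',o)
```

```text
(no output)
```

View pics/v4.png

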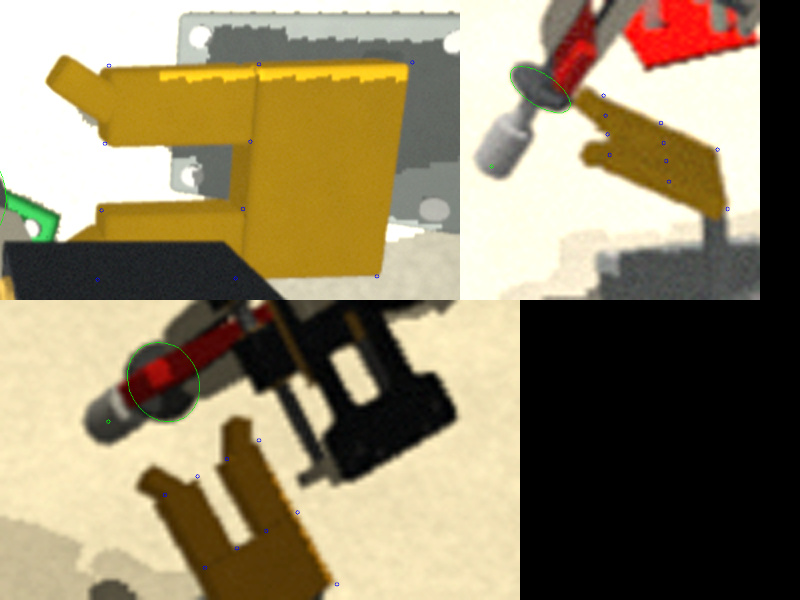

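The predicted slot outline lies on the real fork in the wrist view within about 2 mm, and the collar and foot match in the side view. I'll correct the 5.6 mm lateral offset at the mouth.

Run:
```python
from pl import *
c=cur(); p,R=tool(NOT,78,0,6,28.5); plan(c,[(p,R,3)],0)
```

```text
[[0,[0.0043,-0.0001,0.0017],[-0,-0.2,0.05]],[0,[0.0043,-0.0001,0.0016],[-0.01,-0.2,0.05]],[0,[0.0043,-0.0002,0.0017],[-0,-0.21,0.06]]]
```

```bash
python3 -m crank '[[0,[0.0043,0,0.0017],[0,-0.2,0]],[0,[0.0043,0,0.0017],[0,-0.2,0]],[0,[0.0043,0,0.0017],[0,-0.2,0.1]],[0,[0,0,0],[0,0,0]],[0,[0,0,0],[0,0,0]],[0,[0,0,0],[0,0,0]]]'
cat > where.py <<'E'
from pl import *
c=cur(); p,R=tool(NOT,0,0,0,28.5);s=sensors.state()
print('pin in notch',((c[0]-p)@frame(NOT[1])*1e3).round(1),np.degrees(Ro.from_matrix(c[1].T@R).as_rotvec()).round(2),'force in notch',(s['force']@frame(NOT[1])).round(1),s['width'],s['torque'].round(2))
E
python3 where.py
```

```text
time: 8.47
position: [0.434, 0.3116, 0.1966]
ee_rot: [0.695, -0.644, 0.292, 0.13]
force: [0.0, 0.1, -2.1]
width: 0.0139
pin in notch [77.9  0.3  4.9] [ 0.04 -0.06 -0.02] force in notch [-1.2 -0.1 -1.7] 0.013863869014411305 [-0.27 -0.82 -0.03]
```

```bash
python3 -m crank '[[0,[0.006,0,0],[0,0,0]],[0,[0.006,0,0],[0,0,0]],[0,[0.006,0,0],[0,0,0]],[0,[0.006,0,0],[0,0,0]],[0,[0.006,0,0],[0,0,0]],[0,[0.006,0,0],[0,0,0]],[0,[0.006,0,0],[0,0,0]],[0,[0,0,0],[0,0,0]]]'; python3 where.py
```

```text
time: 9.13
position: [0.4683, 0.3025, 0.1714]
ee_rot: [0.694, -0.645, 0.293, 0.129]
force: [-0.1, 0.2, -2.8]
width: 0.014
pin in notch [34.4  0.9  4.7] [ 0.05 -0.16  0.02] force in notch [-1.5 -0.2 -2.4] 0.013950210108241452 [-0.28 -0.83  0.04]
```

```bash
python3 -m crank '[[0,[0.005,0,0.0005],[0,0,0]],[0,[0.005,0,0.0004],[0,0,0]],[0,[0.005,0,0],[0,0,0]],[0,[0.005,0,0],[0,0,0]],[0,[0.004,0,0],[0,0,0]],[0,[0.003,0,0],[0,0,0]],[0,[0,0,0],[0,0,0]],[0,[0,0,0],[0,0,0]]]'; python3 where.py
```

```text
time: 9.8
position: [0.4891, 0.2989, 0.157]
ee_rot: [0.695, -0.644, 0.293, 0.13]
force: [-0.3, 0.2, -2.4]
width: 0.0138
pin in notch [ 8.9 -0.5  4.9] [ 0.04 -0.06 -0.02] force in notch [-1.1 -0.1 -2.2] 0.013834114685688244 [-0.27 -0.75 -0.01]
```

```bash
python3 -m crank '[[0,[0.002,0,0],[0,0,0]],[0,[0.002,0,0],[0,0,0]],[0,[0.002,0,0],[0,0,0]],[0,[0.001,0,0],[0,0,0]],[0,[0,0,0],[0,0,0]],[0,[0,0,0],[0,0,0]]]'; python3 where.py
python3 -m crank '[[0,[0.001,0,0],[0,0,0]],[0,[0,0,0],[0,0,0]],[0,[0,0,0],[0,0,0]]]'; python3 where.py
```

```text
time: 10.3
position: [0.4946, 0.2976, 0.153]
ee_rot: [0.695, -0.644, 0.292, 0.13]
force: [-0.6, -0.1, -2.1]
width: 0.0139
pin in notch [ 1.9 -0.6  5. ] [ 0.04 -0.06 -0.  ] force in notch [-0.8  0.3 -2. ] 0.013884099167369868 [-0.23 -0.83 -0.04]
time: 10.55
position: [0.4955, 0.2974, 0.1525]
ee_rot: [0.695, -0.644, 0.292, 0.13]
force: [-0.2, 0.7, -2.8]
width: 0.0137
pin in notch [ 0.9 -0.6  5. ] [ 0.03 -0.05  0.  ] force in notch [-1.3 -0.6 -2.6] 0.013724382318413029 [-0.31 -0.77 -0.04]
```

Still no contact; I'll continue in 1 mm steps.

```bash
for i in 1; do python3 -m crank '[[0,[0.001,0,0],[0,0,0]],[0,[0,0,0],[0,0,0]],[0,[0,0,0],[0,0,0]]]'; python3 where.py
python3 -m crank '[[0,[0.001,0,0],[0,0,0]],[0,[0,0,0],[0,0,0]],[0,[0,0,0],[0,0,0]]]'; python3 where.py; done
```

```text
time: 10.8
position: [0.4963, 0.2971, 0.1519]
ee_rot: [0.695, -0.644, 0.292, 0.13]
force: [-0.7, -0.5, -1.8]
width: 0.0139
pin in notch [-0.1 -0.6  5. ] [ 0.04 -0.06  0.01] force in notch [-0.6  0.7 -1.8] 0.01387061795237441 [-0.24 -0.77  0.  ]
time: 11.05
position: [0.4969, 0.2971, 0.1514]
ee_rot: [0.695, -0.644, 0.292, 0.13]
force: [-1.2, 0.5, -1.1]
width: 0.0141
pin in notch [-0.9 -0.7  5. ] [ 0.03 -0.04 -0.02] force in notch [ 0.4 -0.2 -1.6] 0.014148398237933894 [-0.24 -0.63 -0.04]
```

```bash
python3 -m crank '[[0,[0.001,0,0],[0,0,0]],[0,[0,0,0],[0,0,0]],[0,[0,0,0],[0,0,0]]]'; python3 where.py
```

```text
time: 11.3
position: [0.497, 0.2971, 0.1513]
ee_rot: [0.695, -0.644, 0.293, 0.131]
force: [-1.7, -0.2, 0.5]
width: 0.0139
pin in notch [-1.1 -0.7  4.9] [ 0.04 -0.02 -0.12] force in notch [ 1.6  0.6 -0.5] 0.013914803082206426 [-0.15  0.08  0.05]
```

It's against the closed end: travel stopped at x=-1.1 and force is rising. I'll ease off slightly and lower the collar onto the plate.

```bash
python3 -m crank '[[0,[-0.0008,0.001,0],[0,0,0]],[0,[0,0.001,0],[0,0,0]],[0,[0,0.001,0],[0,0,0]],[0,[0,0,0],[0,0,0]],[0,[0,0,0],[0,0,0]]]'; python3 where.py
python3 -m crank '[[0,[0,0.001,0],[0,0,0]],[0,[0,0,0],[0,0,0]],[0,[0,0,0],[0,0,0]]]'; python3 where.py
```

```text
time: 11.72
position: [0.4952, 0.2976, 0.1487]
ee_rot: [0.695, -0.644, 0.293, 0.13]
force: [-2.1, 0.8, -0.3]
width: 0.0137
pin in notch [-1.  -0.7  1.8] [ 0.03 -0.04 -0.04] force in notch [ 1.6 -0.3 -1.5] 0.013741891910708992 [-0.07 -0.03 -0.03]
time: 11.97
position: [0.495, 0.2976, 0.1485]
ee_rot: [0.695, -0.644, 0.292, 0.13]
force: [-0.5, 1.0, 2.9]
width: 0.0137
pin in notch [-1.  -0.7  1.4] [ 0.01 -0.03  0.  ] force in notch [ 2.3 -0.8  2. ] 0.013694421740242076 [-0.02  0.24  0.02]
```

```bash
python3 -m crank '[[0,[0,0.0007,0],[0,0,0]],[0,[0,0,0],[0,0,0]],[0,[0,0,0],[0,0,0]]]'; python3 where.py
```

```text
time: 12.22
position: [0.495, 0.2976, 0.1484]
ee_rot: [0.695, -0.644, 0.292, 0.13]
force: [0.1, 0.1, 5.3]
width: 0.0142
pin in notch [-1.  -0.7  1.4] [-0.02 -0.03  0.05] force in notch [ 3.  -0.1  4.4] 0.014187543693283546 [-0.06  0.42  0.12]
```

Seated: z stopped at 1.4 with a rising normal force. I'll look before letting go.

Run:
```python
from pl import *
o=[]
for n,(x,y,w,h) in(('side',(180,100,90,90)),('scene',(300,50,110,110))):
    f=grab_frame(n); o.append(cv2.convertScaleAbs(cv2.resize(f['color'][y:y+h,x:x+w,::-1],(400,400),interpolation=2),alpha=1.4))
cv2.imwrite('pics/v5.png',np.hstack(o))
```

```text
(no output)
```

View pics/v5.png

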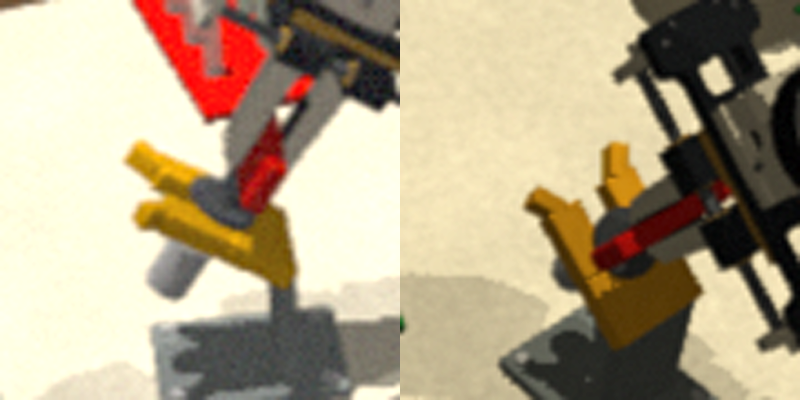

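Side (225,200): the collar lies flat on the yellow plate, with the foot below it at (170,270) and the neck at the closed end. I'll open the jaws and retreat along the pin axis.

```bash
python3 -m crank '[[0.2,[0,0,0],[0,0,0]],[0.4,[0,0,0],[0,0,0]],[0.6,[0,0,0],[0,0,0]],[0.6,[0,0,0],[0,0,0]],[0.6,[0,0,0],[0,0,0]],[0.6,[0,0,0],[0,0,0]],[0.6,[0,0,0],[0,0,0]]]'; python3 where.py
python3 -m crank '[[0.6,[0,-0.006,0],[0,0,0]],[0.6,[0,-0.008,0],[0,0,0]],[0.6,[0,-0.01,0],[0,0,0]],[0.6,[0,-0.012,0],[0,0,0]],[0.6,[0,-0.015,0],[0,0,0]],[0.6,[0,-0.02,0],[0,0,0]],[0.6,[0,-0.02,0],[0,0,0]],[0.6,[0,-0.02,0],[0,0,0]]]'
python3 -m crank '[[0.6,[0,-0.02,0],[0,0,0]],[0.6,[0,-0.01,0],[0,0,0]],[0.6,[0,0,0],[0,0,0]],[0.6,[0,0,0],[0,0,0]],[0.6,[0,0,0],[0,0,0]],[0.6,[0,0,0],[0,0,0]]]'
python3 - <<'E'
from pl import *
o=[]
for n,(x,y,w,h) in(('side',(180,100,90,90)),('wrist',(0,0,560,420))):
    f=grab_frame(n); k=1 if n=='wrist' else 0
    im=f['color'][y:y+h,x:x+w,::-1]; im=cv2.copyMakeBorder(cv2.resize(im,(400,300)),0,100,0,0,0) if k else cv2.resize(im,(400,400),interpolation=2)
    o.append(cv2.convertScaleAbs(im,alpha=1.4))
cv2.imwrite('pics/v6.png',np.hstack(o))
E
```

```text
time: 12.9
position: [0.4947, 0.2975, 0.1472]
ee_rot: [0.695, -0.644, 0.292, 0.13]
force: [-0.2, -0.6, -0.2]
width: 0.0534
pin in notch [-1.4 -0.5  0.2] [ 0.04 -0.07  0.01] force in notch [-0.1  0.7 -0.2] 0.05344497300312325 [-0.23 -0.53  0.03]
time: 13.57
position: [0.5575, 0.2819, 0.2402]
ee_rot: [0.695, -0.644, 0.292, 0.129]
force: [0.3, 0.3, 0.5]
width: 0.0561
time: 14.07
position: [0.5724, 0.2786, 0.2623]
ee_rot: [0.694, -0.644, 0.293, 0.131]
force: [-0.2, -0.1, -0.3]
width: 0.0558
```

View pics/v6.png

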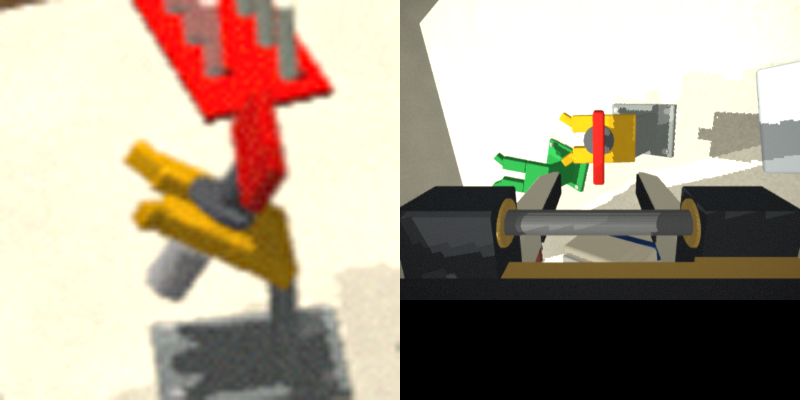

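The pin stays home after release: collar flat at side (225,200), neck at the closed end, and the gripper about 140 mm clear. Handing in.

```bash
python3 -c "
from plant import manip
print(manip.job_done())"
```

```text
the job is handed in; nothing more can be done
None
```

The transit pin is out of the console and parked in the yellow notch, and I handed the job in at about 14 s of the 48 s allowed.

**What I did:** I gripped the paddle across its thickness and drew the pin 100 mm out along the bore axis. I carried it round to the robot side of the yellow fork and slid the neck in until it stopped at the closed end. Then I lowered the collar until it touched the plate, let go, and backed off about 140 mm.

**Last checks:**
- **Seating:** after release the pictures show the collar flat on the plate, the foot below it and the neck at the closed end.
- **Forces:** wrist force was near zero after backing off. No reading passed about 6 N, taken at the end of each move.
- **Disagreement:** contact came about 1 mm past my camera estimate along the slot and about 1.4 mm above the plate height I had estimated. Both are within the 2 mm calibration.
- **Not checked:** I took no final whole-scene picture of the bottle, beaker and tip box. The arm was never sent near the bottle or beaker and stayed well above the tip box.

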